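Tighten the rack's nut and snap its cover cap on

ROBOT

A 6-joint arm with a two-finger parallel gripper is mounted at the origin on the work surface. World frame = base frame: x ahead of the robot, y to its left, z up, the work surface at z = 0. Lengths are in mm, angles in rad, forces in N, time in s.
With the tool pointing down it reaches from about 350 to 775 mm from the base axis. Payload 7.3 kg.
Tool frame: the origin (TCP) lies between the finger pads; the fingertips stand bot.tips_ahead ahead of it and the grasp point (between the pads) lies 6 mm ahead of it (bot.tips_ahead is the distance from the TCP to the fingertips, in mm); z points along the fingers, y is the line along which they close (so a half turn about z gives the same grasp; the last joint's range is limited). The gripper opens to 92 mm and grips with 3 to 60 N. Pads are 19 mm wide; open, the fingers measure 130 mm over their backs; the gripper's body (75 mm by 190 mm) begins 47 mm behind the grasp point.
Start: joints at [-1.409, 0.342, 1.524, -0, 1.275, -0.146], TCP at [159.078, -500.337, 251.741] pointing down, gripper open.
Joint ranges: [-2.53, 2.53], [-0.77, 2.02], [0.04, 2.7], [-1, 4.14], [0.28, 2.66], [-3.11, 3.11]. Speed limits (rad/s): [2.57, 2.57, 3.14, 3.14, 3.14, 3.14].

INTERFACE

Orientations are given as [roll, pitch, yaw] about the fixed x, y, z axes, in that order (R = Rz(yaw) Ry(pitch) Rx(roll)).
In Python, from plant import bot gives the robot as it stands. The module is installed in compiled form; this text tells all that it offers.
- The arm moves only by the tool step_arm, never from a script. Its argument "targets" is one flat list of numbers, 7 for each row, row after row: the opening, from 0 (shut) to 1 (fully open), then the shift along the tool's x, y, z each as a share of 100 mm, from -1 to 1, then the turn, a rotation vector about the tool's x, y, z each as a share of pi/4 rad, from -1 to 1. A call has 1 to 20 rows; each row is the pose to reach, as a shift and turn from the pose commanded when the call began, along the tool's axes at that moment; what a row does not reach only later rows make up. A row lasts 1/8 s, in which the tool goes at most 62.5 mm and 10.7 degrees, less where a joint would pass 70% of its speed; a pose out of reach is approached as far as the arm can. A call with a number of a shift or a turn outside -1 to 1 is refused whole. A call with a gripper value outside its range is refused whole. The fingers move at their own pace and stop on an object; the grip force is fixed at half the most. Time passes only in rows, so rows that repeat a pose let the fingers close. It gives the time, the measured TCP pose, the force, the opening and the grip force at its end, in the units of the state.
- bot.get_obs(): the state, without advancing time (a new reading comes with each control period).
- bot.capture(name): name is "side" or "top" or "wrist"; returns (picture, depth): 384x512x3 uint8, blue, green, red; 384x512 float32, mm along the optical axis (not along the pixel's ray), 0 where there is no reading.
- bot.camera_info(name): a dict with "fx", "fy", "cx", "cy" (pixels), "k1" (the pictures are not rectified: a ray, as slopes to the right and down, at radius r is drawn at 1 + k1 r^2 times it, then the intrinsics apply), "camera_from_world" (4x4, takes a point from world to camera coordinates); the wrist camera has in their place "hand_eye" (4x4, takes a point from camera to tool coordinates, whose origin is the TCP and whose axes are the flange's). Camera axes: x right, y down, z forward; pixel columns grow to the right and rows downward; lengths in mm; the calibration is good to about 2 mm. A picture is of the moment at which its call begins: read the wrist's pose just before it. camera_info takes no time and is no camera call.
- bot.close_job(): hands the job in; it is judged then, once.
The state is a dict: "time": time; "joint_positions": joint angles; "dq": joint speeds; "tau": joint torques, N m; "tool_pos": TCP position; "tcp_rot": TCP orientation; "contact_force": force on the tool from outside, world axes, zero at the start; "moment": the same for the moment, N m; "grip_width": finger opening in mm; "finger_force": force on a finger pad.
Only numpy, scipy, OpenCV 4.12 (cv2) and the standard library are available. Lean on these libraries where they do the work, as an engineer would, in place of code of your own. Each camera call takes 0.05 s, during which the arm holds its last target. There are 200 camera calls.

TASK

The white tool rack on the counter needs fastening: turn the blue hex nut on its steel stud clockwise by hand until it is fully tight. Then pick up the red cover cap, push it straight down over the stud until it clicks, and keep pressing after the click so that the cap squeezes the springy black washer down; finish still holding the cap pressed down, without letting go. Leave the brush head, crevice tool and wand where they are.

Things in the scene. Friction and masses are not known exactly. Their poses are not given: they have to be found in the camera images.
- rack: White plastic rack fixed to the counter: a plate 100 x 300 mm, 12 mm thick. Origin on the axis of the steel stud, at counter level; z up. The plate reaches 50 mm either way along x, 50 mm along +y and 250 mm along -y, where two white pegs 32 mm wide stand 57 mm above the counter, 125 and 205 mm from the stud.
- stud_tip (a point): Blunt tip of the steel stud, 62 mm above the counter. The stud is 18 mm in diameter, with a cone over its top 6 mm. Four brass spring balls centred 48 mm above the counter stick out of it to a radius of 13.5 mm; they give way as the cap's lip is pushed past (5 to 10 N), then spring out behind it and draw it down: the click.
- tight_mark (a point): Middle of a short black line on the plate, 34 mm from the stud axis along the rack's +x, 12 mm above the counter: the nut's yellow line points to it when the nut is fully tight.
- nut (a joint): Turn of the captive blue hex nut around the stud, rad; grows clockwise seen from above; 1.40 is fully tight against a hard stop. It starts between 0.1 and 0.6. It turns in place (does not rise or sink) with about 0.08 N m of friction and stays where it is left.
- nut_center (a point): Centre of the blue hex nut, on the stud's axis, 23 mm above the counter; it turns with the nut. The nut is 40 mm across flats and 22 mm tall (12 to 34 mm above the counter). Its x axis is square to one pair of flats and points to the yellow line; the other two pairs lie 60 degrees either way. z up.
- washer (a joint): How far the black springy washer (31 mm in diameter, on top of the nut around the stud) is squeezed down, m: 0 when free, its top then 40 mm above the counter; 0.0045 at its stop. It pushes back with about 0.7 N at first and 1 N more for each mm.
- cap: Red snap cap standing mouth down on the counter, about 30 g: a cup 34 mm in diameter, 34 mm tall, closed on top. Origin at the centre of its mouth, z to the closed top. A lip in the mouth, 4 mm high, has a 22 mm bore; above it 29 mm. On the stud its mouth meets the balls about 53 mm above the counter, yields at 48, clicks by 42, meets the washer at 40 and is at 35.5 with the washer fully squeezed.
- brush_head: Bystander: round dusting brush head, grey bristles below, black neck, 56 mm in diameter and 75 mm tall, standing on the counter. Origin at the centre of its underside. The cap and the brush head may stand in either of two places.
- crevice_tool: Bystander: black crevice tool 220 mm long, 33 mm wide, 34 mm high, lying along its x axis on the counter. Origin on the counter below its middle.
- wand: Bystander: aluminium extension wand 460 mm long, 38 mm thick, lying along its y axis on the counter beyond the rack. Origin on the counter below its middle.
Things that resemble listed ones, but are neither listed nor needed, are in the scene too. Of the things that look like the cap, take the one that is farthest from the robot's base at the start.

How it is judged:
By the outcome, as a careful person would: the job done as asked, in the order asked, and still so for the second after the job is handed in, while the arm keeps its last pose, push and grip.
It also fails if it takes over 51 s, if anything falls off the work surface, if the arm or the gripper's body presses on something with over 40 N, if the wrist force passes 120 N, or if a joint passes its speed limit or range.

## Working session

There is one attempt and no reset: what is moved stays moved. The work goes in short steps, Python scripts to look and compute and a tool call to move; the robot and the scene stay as the last step left them, time stands still between calls to the robot, and variables do not carry over. Pictures are saved under pics/ and viewed, at most 10 in all, crops included, and the job is handed in when it is done.

Besides the shell and the picture viewer there is one more tool, called after "Request:" by a JSON object that holds its "op" and its "data". step_arm: Moves the arm, as the interface text tells. Shift numbers are shares of 100 mm and turn numbers shares of pi/4 rad, none past 1 either way. Its arguments: {"type":"object","properties":{"targets":{"type":"array"}},"required":["targets"]}

```bash
mkdir -p pics; cat > h.py <<'E'
import numpy as np, cv2
from plant import bot
from scipy.spatial.transform import Rotation as R
def pose():
    o=bot.get_obs(); T=np.eye(4); T[:3,:3]=R.from_euler('xyz',o['tcp_rot']).as_matrix(); T[:3,3]=o['tool_pos']; return T
def snap(name,f):
    T=pose(); im,d=bot.capture(name); cv2.imwrite(f'pics/{f}.png',im); np.savez(f'pics/{f}.npz',im=im,d=d,T=T); return im,d,T
def rays(name,uv):
    c=bot.camera_info(name); uv=np.atleast_2d(uv).astype(float)
    p=(uv-[c['cx'],c['cy']])/[c['fx'],c['fy']]; s=p.copy()
    for _ in range(20): s=p/(1+c['k1']*(s**2).sum(1,keepdims=True))
    return np.c_[s,np.ones(len(s))]
def c2w(name,T):
    c=bot.camera_info(name)
    return T@np.array(c['hand_eye']) if name=='wrist' else np.linalg.inv(np.array(c['camera_from_world']))
def at_z(name,uv,z,T=None):
    M=c2w(name,T); r=rays(name,uv)@M[:3,:3].T; o=M[:3,3]; return o+r*((z-o[2])/r[:,2])[:,None]
def at_d(name,uv,d,T=None):
    M=c2w(name,T); uv=np.atleast_2d(uv).astype(int); return (rays(name,uv)*d[uv[:,1],uv[:,0]][:,None])@M[:3,:3].T+M[:3,3]
E
python3 - <<'E'
from h import *
o=bot.get_obs(); print(o, bot.tips_ahead)
a=snap('top','top0')[0]; b=snap('side','side0')[0]
print(np.round(c2w('top',None)),np.round(c2w('side',None)), bot.camera_info('wrist'))
E
```

```text
{'time': 0.0, 'joint_positions': array([-1.40899881e+00,  3.42715130e-01,  1.52503842e+00, -2.81639955e-05,
        1.27540959e+00, -1.45974801e-01]), 'dq': array([-0.00113607,  0.00046893,  0.00094241, -0.00248462,  0.00122715,
       -0.00042921]), 'tau': array([ 6.37539506e-05, -4.31239700e+01, -2.44218099e+01,  7.16726203e-02,
        5.60436677e-02, -1.22687366e-04]), 'tool_pos': array([ 159.00539475, -499.93989743,  251.04141348]), 'tcp_rot': array([-3.14003495e+00, -2.01793392e-04,  3.07780382e-01]), 'contact_force': array([-0.49671933,  0.87164085, -0.27259858]), 'moment': array([-0.00315824, -0.00878385, -0.04399151]), 'finger_force': 0.0, 'grip_width': 91.87369667493759} 25.0
[[  0.  -1.   0. 469.]
 [ -1.  -0.  -0. 184.]
 [  0.  -0.  -1. 847.]
 [  0.   0.   0.   1.]] [[-1.000e+00 -0.000e+00  0.000e+00  4.040e+02]
 [-0.000e+00  1.000e+00 -1.000e+00  1.057e+03]
 [-0.000e+00 -1.000e+00 -1.000e+00  7.360e+02]
 [ 0.000e+00  0.000e+00  0.000e+00  1.000e+00]] {'fx': 269.47803866044836, 'fy': 269.47803866044836, 'cx': 254.22998207701875, 'cy': 194.01144266791363, 'k1': -0.01368006789100869, 'hand_eye': array([[-3.12059448e-04, -9.53196717e-01, -3.02350658e-01,
         8.16095051e+01],
       [ 9.99999846e-01, -1.58633584e-04, -5.31999466e-04,
        -8.11823598e-02],
       [ 4.59137176e-04, -3.02350778e-01,  9.53196620e-01,
        -1.32563045e+02],
       [ 0.00000000e+00,  0.00000000e+00,  0.00000000e+00,
         1.00000000e+00]])}
```

View pics/top0.png

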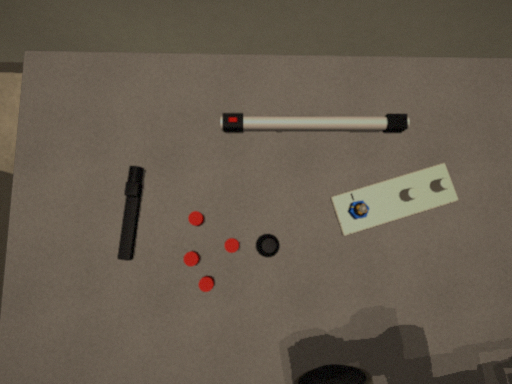

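View pics/side0.png

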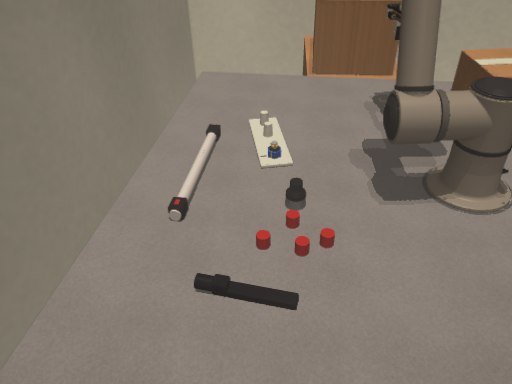

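The top view shows four red caps at about (196,219), (232,246), (192,259) and (207,284), the nut at (359,209) and the brush at (268,245). Next I'll measure these and enlarge the nut.

```bash
python3 - <<'E'
from h import *
z=np.load('pics/top0.npz'); im,d=z['im'],z['d']
hsv=cv2.cvtColor(im,cv2.COLOR_BGR2HSV)
m=(((hsv[...,0]<8)|(hsv[...,0]>172))&(hsv[...,1]>150)&(hsv[...,2]>80)).astype(np.uint8)
n,l,s,c=cv2.connectedComponentsWithStats(m)
for i in range(1,n):
    if s[i,4]>40:
        p=at_z('top',c[i],34)[0]; p0=at_d('top',c[i],d)[0]
        print(c[i].round(1),s[i,4],p.round(1),p0.round(1),np.hypot(*p[:2]).round(1))
print('brush',at_z('top',[268,245],60).round(1))
uv=np.array([[332,200],[444,165],[458,202],[343,234]]); print(at_z('top',uv,12).round(1)) 
print('stud',at_d('top',[[359,209],[361,209]],d).round(1))
cr=im[150:250,320:470]; cv2.imwrite('pics/c1.png',cv2.resize(cr,(780,520),interpolation=cv2.INTER_CUBIC))
E
```

```text
[232.2 119. ] 43 [760.1 219.1  34. ] [758.1 219.3  39.7] 791.1
[195.5 218. ] 168 [521.1 301.5  34. ] [521.2 302.5  34.9] 602.1
[231.5 245. ] 167 [459.4 217.6  34. ] [459.4 218.6  34.6] 508.3
[190.9 258.4] 181 [429.  309.7  34. ] [429.8 312.1  32. ] 529.2
[205.7 283.7] 183 [372.5 274.8  34. ] [374.1 276.5  34. ] 462.9
brush [[459.9 135.   60. ]]
[[ 567.5  -23.2   12. ]
 [ 656.  -303.4   12. ]
 [ 564.2 -331.8   12. ]
 [ 485.8  -47.6   12. ]]
stud [[541.6 -72.9  58.9]
 [541.4 -76.5  62.1]]
```

View pics/c1.png

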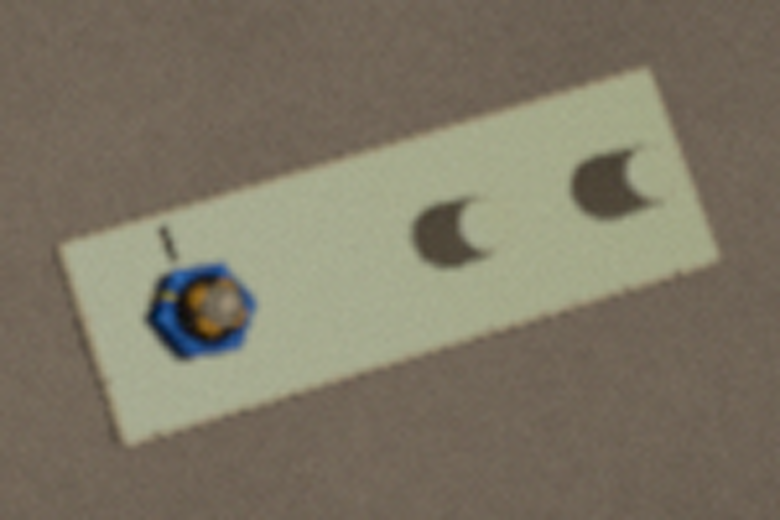

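The target cap is the one at (521,302), r≈602 mm, which is farthest from the base. In the crop the yellow line is at about (168,295), the mark at (167,242) and the stud tip at (224,303), so roughly 45° of turn is left. I'll move above the stud for a close look.

Request:
{"op": "step_arm", "data": {"targets": [1,0.5,-0.29,0.05,0,0,0,1,0.98,-0.57,0.1,0,0,0,1,0.98,-0.57,0.1,0,0,0]}}

```text
time: 0.48
tool_pos: [236.8, -413.5, 241.3]
tcp_rot: [-3.139, -0.0, 0.312]
contact_force: [-0.4, -0.9, 0.0]
grip_width: 92.0
finger_force: 0.0
```

Request:
{"op": "step_arm", "data": {"targets": [1,0.5,-0.29,0.05,0,0,0,1,0.98,-0.57,0.1,0,0,0,1,0.98,-0.57,0.1,0,0,0]}}

```text
time: 0.85
tool_pos: [312.6, -330.5, 231.4]
tcp_rot: [-3.14, 0.0, 0.312]
contact_force: [-0.3, -1.1, 0.4]
grip_width: 91.8
finger_force: 0.0
```

Request:
{"op": "step_arm", "data": {"targets": [1,0.5,-0.29,0.05,0,0,0,1,0.98,-0.57,0.1,0,0,0,1,0.98,-0.57,0.1,0,0,0]}}

```text
time: 1.23
tool_pos: [388.6, -247.3, 221.4]
tcp_rot: [-3.141, 0.0, 0.312]
contact_force: [-0.2, -1.0, 0.8]
grip_width: 91.8
finger_force: 0.0
```

Request:
{"op": "step_arm", "data": {"targets": [1,0.5,-0.29,0.05,0,0,0,1,0.98,-0.57,0.1,0,0,0,1,0.98,-0.57,0.1,0,0,0]}}

```text
time: 1.6
tool_pos: [464.8, -163.9, 211.3]
tcp_rot: [3.141, 0.0, 0.311]
contact_force: [0.1, -1.2, -0.1]
grip_width: 91.8
finger_force: 0.0
```

Request:
{"op": "step_arm", "data": {"targets": [1,0.5,-0.29,0.05,0,0,0,1,0.98,-0.57,0.1,0,0,0,1,0.98,-0.57,0.1,0,0,0,1,0.98,-0.57,0.1,0,0,0]}}

```text
time: 2.1
tool_pos: [539.1, -82.3, 201.5]
tcp_rot: [3.141, 0.001, 0.307]
contact_force: [-1.1, 0.0, -0.2]
grip_width: 91.9
finger_force: 0.0
```

```bash
python3 - <<'E'
from h import *
o=bot.get_obs(); print(o['time'],o['tool_pos'],o['tcp_rot'])
im,d,T=snap('wrist','w1')
cv2.imwrite('pics/w1b.png',cv2.resize(im,(800,600),interpolation=cv2.INTER_CUBIC))
E
```

```text
2.1 [539.1379592  -82.33731137 201.54226138] [3.14107899e+00 1.07995846e-03 3.06565540e-01]
```

View pics/w1b.png

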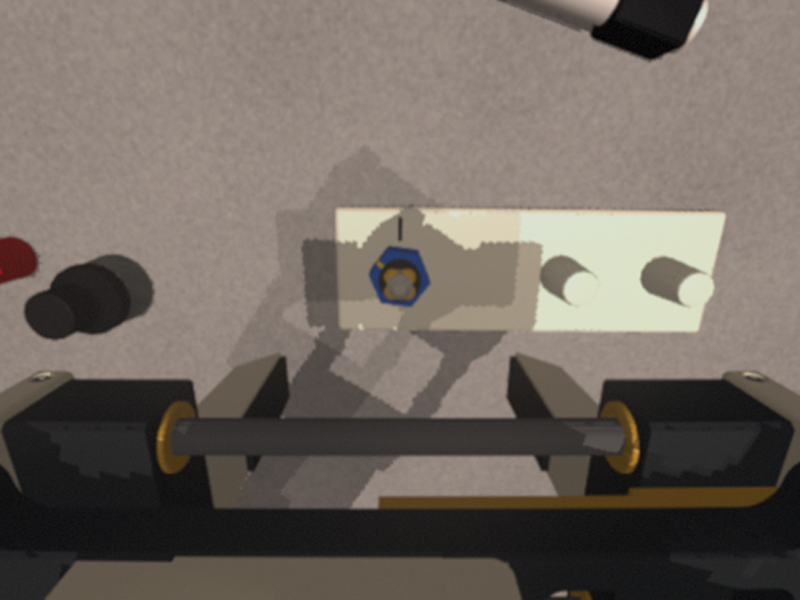

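The wrist view shows the nut at about (400,277), the stud tip at (400,285), the mark at (401,229) and the yellow line at (379,266). A crop of the nut will give the angles.

```bash
python3 - <<'E'
from h import *
z=np.load('pics/w1.npz'); im,d,T=z['im'],z['d'],z['T']
x0,y0=226,132
cv2.imwrite('pics/c2.png',cv2.resize(im[y0:y0+72,x0:x0+60],(600,720)[:2],interpolation=cv2.INTER_CUBIC)[:600])
print('tip',at_z('wrist',[400/1.5625,285/1.5625],62,T).round(1), at_d('wrist',[256,182],d,T).round(1))
hsv=cv2.cvtColor(im,cv2.COLOR_BGR2HSV)
m=((hsv[...,0]>100)&(hsv[...,0]<130)&(hsv[...,1]>120)).astype(np.uint8); 
n,l,s,c=cv2.connectedComponentsWithStats(m); print(s[1:],c[1:])
E
```

```text
tip [[547.2 -81.6  62. ]] [[547.2 -81.6  60.4]]
[[392  11   1   1   1]
 [390  16   1   1   1]
 [398  18   1   1   1]
 [404  19   1   1   1]
 [398  25   1   1   1]
 [408  24   1   1   1]
 [391  27   1   1   1]
 [402  27   1   1   1]
 [422  26   2   2   2]
 [410  30   1   1   1]
 [419  30   1   1   1]
 [430  30   1   1   1]
 [416  32   1   1   1]
 [237 159  37  36 345]
 [470 382   1   1   1]] [[392.          11.        ]
 [390.          16.        ]
 [398.          18.        ]
 [404.          19.        ]
 [398.          25.        ]
 [408.          24.        ]
 [391.          27.        ]
 [402.          27.        ]
 [422.5         26.5       ]
 [410.          30.        ]
 [419.          30.        ]
 [430.          30.        ]
 [416.          32.        ]
 [255.76521739 172.71884058]
 [470.         382.        ]]
```

View pics/c2.png

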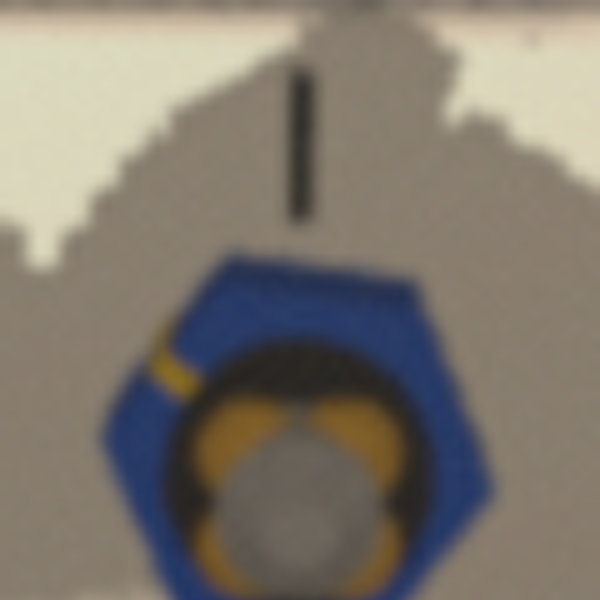

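```bash
python3 - <<'E'
from h import *
z=np.load('pics/w1.npz'); T=z['T']
f=lambda p,zz: at_z('wrist',np.array(p)/10.+[225.5,131.5],zz,T)[:,:2]
c=f([[105,437],[222,280],[415,308],[495,490]],34); y=f([[165,365],[198,387]],34)
mk=f([[300,75],[300,215]],12); tip=f([[298,500]],62)[0]
print(c.round(1),y.round(1),mk.round(1),tip)
ctr=(c[0]+c[3])/2; print('ctr',ctr)
e=np.diff(c,axis=0); print('edge normals',(np.degrees(np.arctan2(e[:,1],e[:,0]))+90)%60, 'len',np.hypot(*e.T))
for s in (ctr,tip):
  for v in (y.mean(0),mk.mean(0)): print(np.degrees(np.arctan2(*(v-s)[::-1])),np.hypot(*(v-s)))
# plate fit: long edges in w1 (800x600 coords)
q=at_z('wrist',np.array([[336,208],[725,212],[700,331],[340,329]])/1.5625-.3,12,T)[:,:2]
for a,b in((0,1),(3,2)): v=q[a]-q[b]; print(np.degrees(np.arctan2(v[1],v[0]))-90,np.hypot(*v))
u=(q[0]-q[1]); u/=np.hypot(*u); xx=np.array([u[1],-u[0]])
print('stud from plate',(q[0]-50*u-50*xx),(q[3]-50*u+50*xx))
E
```

```text
[[ 541.2  -59.7]
 [ 562.5  -67.1]
 [ 566.   -88.8]
 [ 548.7 -104.2]] [[551.3 -63.8]
 [550.  -68.1]] [[584.6 -69.4]
 [568.8 -74.4]] [547.86819545 -80.58109286]
ctr [544.95591045 -81.93133655]
edge normals [10.81643751  9.21383168 11.71602597] len [22.58479765 21.94868339 23.21377051]
70.44034080720837 16.968148551057016
17.574216929216966 33.31447788779988
79.29080176892761 14.898213298186695
16.798632932039393 30.133185911886375
17.080876139870256 294.0221761060985
17.17488011833356 296.84469248209945
stud from plate [543.91531688 -84.19104412] [546.72999091 -83.09857114]
```

Request:
{"op": "step_arm", "data": {"targets": [1,0.06,0.02,0.5,0,0,-0.2,1,0.06,0.02,1,0,0,-0.4,1,0.06,0.02,1,0,0,-0.51,1,0.06,0.02,1,0,0,-0.51,1,0.06,0.02,1,0,0,-0.51]}}

```text
time: 2.78
tool_pos: [546.2, -81.6, 102.6]
tcp_rot: [3.14, -0.001, 0.705]
contact_force: [0.6, 0.6, 0.3]
grip_width: 92.2
finger_force: 0.0
```

```bash
python3 - <<'E'
from h import *
o=bot.get_obs(); T=pose(); print(o['time'],o['tool_pos'],np.degrees(o['tcp_rot']))
print(T[:3,:3].T@(np.array([545.3,-82.2,40])-T[:3,3]))
E
```

```text
2.775 [546.24386537 -81.5888157  102.64013398] [ 1.79905643e+02 -4.67389886e-02  4.04028418e+01]
[-1.16600135 -0.24950933 62.6388777 ]
```

Request:
{"op": "step_arm", "data": {"targets": [1,-0.01,0,0.4,0,0,0,1,-0.01,0,0.62,0,0,0,1,-0.01,0,0.62,0,0,0,0.5,-0.01,0,0.62,0,0,0,0,-0.01,0,0.62,0,0,0,0,-0.01,0,0.62,0,0,0,0,-0.01,0,0.62,0,0,0,0,-0.01,0,0.62,0,0,0]}}

```text
time: 3.78
tool_pos: [545.3, -81.0, 39.8]
tcp_rot: [3.141, -0.0, 0.708]
contact_force: [0.4, -0.6, 0.4]
grip_width: 46.6
finger_force: 0.0
```

Request:
{"op": "step_arm", "data": {"targets": [0,0,0,0,0,0,0,0,0,0,0,0,0,0,0,0,0,0,0,0,0]}}

```text
time: 4.15
tool_pos: [545.6, -81.3, 39.8]
tcp_rot: [3.141, -0.0, 0.708]
contact_force: [1.0, -2.1, 0.1]
grip_width: 39.6
finger_force: 30.0
```

Request:
{"op": "step_arm", "data": {"targets": [0,0,0,0,0,0,0.2,0,0,0,0,0,0,0.4,0,0,0,0,0,0,0.6,0,0,0,0,0,0,0.8,0,0,0,0,0,0,1,0,0,0,0,0,0,1]}}

```text
time: 4.9
tool_pos: [545.8, -82.0, 39.8]
tcp_rot: [3.14, -0.001, -0.079]
contact_force: [1.5, -5.5, -1.6]
grip_width: 39.8
finger_force: 30.0
```

```bash
python3 - <<'E'
from h import *
o=bot.get_obs(); print(o['contact_force'],o['moment'],np.degrees(o['tcp_rot']),o['tau'],o['grip_width'])
E
```

```text
[ 1.52527544 -5.54109053 -1.58424331] [-0.77732669 -0.28375034 -0.06454356] [ 1.79923115e+02 -8.11013304e-02 -4.52094303e+00] [  2.89703071 -50.73567867 -15.58670819   0.97481366   0.88199437
   0.59290079] 39.7984383595391
```

Request:
{"op": "step_arm", "data": {"targets": [0,0,0,0,0,0,0.1,0,0,0,0,0,0,0.15,0,0,0,0,0,0,0.2,0,0,0,0,0,0,0.2]}}

```text
time: 5.4
tool_pos: [545.8, -82.1, 39.8]
tcp_rot: [3.14, -0.002, -0.233]
contact_force: [2.0, -5.6, -1.2]
grip_width: 39.7
finger_force: 29.9
```

```bash
python3 - <<'E'
from h import *
o=bot.get_obs(); print(o['contact_force'],o['moment'],np.degrees(o['tcp_rot']),o['tau'],o['grip_width'])
E
```

```text
[ 1.97387562 -5.6069692  -1.2080253 ] [-0.90447921 -0.29240412  0.46045166] [ 1.79905243e+02 -9.10358238e-02 -1.33583943e+01] [  2.68394597 -50.76454282 -15.57066679   1.46350298   0.89981625
   0.62027916] 39.69557034567605
```

The z moment jumped to 0.46 N m at the expected angle, so the stop has been reached. I'll push slightly more to confirm.

Request:
{"op": "step_arm", "data": {"targets": [0,0,0,0,0,0,0.04,0,0,0,0,0,0,0.04]}}

```text
time: 5.65
tool_pos: [545.8, -82.1, 39.8]
tcp_rot: [3.14, -0.002, -0.263]
contact_force: [1.3, -6.3, -0.8]
grip_width: 39.4
finger_force: 30.3
```

```bash
python3 - <<'E'
from h import *
o=bot.get_obs(); print(o['contact_force'],o['moment'],np.degrees(o['tcp_rot']),o['grip_width'])
E
```

```text
[ 1.31711766 -6.33676027 -0.75135297] [-0.92938336 -0.2703027   1.05495158] [ 1.79881273e+02 -9.63777779e-02 -1.50653933e+01] 39.444603167812325
```

Request:
{"op": "step_arm", "data": {"targets": [1,0,0,0,0,0,0,1,0,0,0,0,0,0,1,0,0,0,0,0,0,1,0,0,-0.2,0,0,0,1,0,0,-0.6,0,0,0,1,0,0,-1,0,0,0,1,0,0,-1,0,0,0,1,0,0,-1,0,0,0]}}

```text
time: 6.65
tool_pos: [544.7, -80.7, 139.1]
tcp_rot: [-3.142, 0.001, -0.265]
contact_force: [-0.4, -0.6, 0.1]
grip_width: 91.9
finger_force: 0.0
```

```bash
python3 - <<'E'
from h import *
o=bot.get_obs(); print(o['tool_pos'],np.degrees(o['tcp_rot']))
im,d,T=snap('wrist','w2')
M=np.linalg.inv(c2w('wrist',T)); c=bot.camera_info('wrist')
p=M@np.array([545,-82,40,1]); u=int(p[0]/p[2]*c['fx']+c['cx']); v=int(p[1]/p[2]*c['fy']+c['cy']); 
x0,y0=u-50,v-50; print(x0,y0)
cv2.imwrite('pics/c3.png',cv2.resize(im[y0:y0+100,x0:x0+100],(600,600),interpolation=cv2.INTER_CUBIC))
E
```

```text
[544.73272064 -80.74716091 139.11247445] [-1.79996938e+02  6.21634369e-02 -1.52091918e+01]
205 151
```

View pics/c3.png

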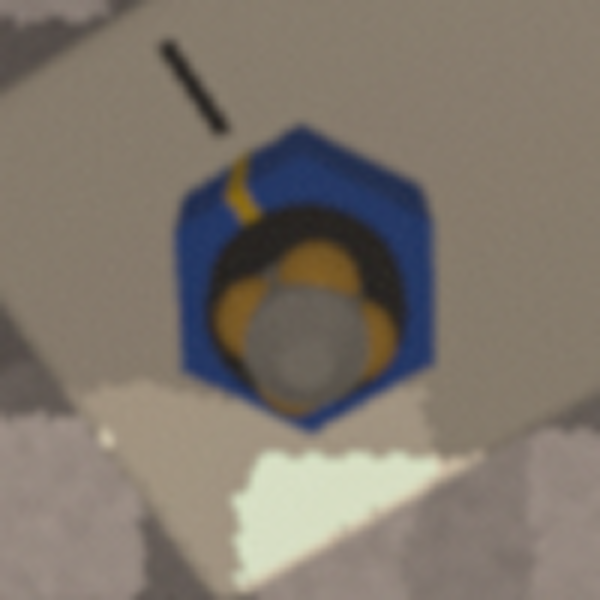

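The yellow line at (243,190) points at the black mark (195,85), so the nut is tight. On to the cap.

Request:
{"op": "step_arm", "data": {"targets": [1,-0.16,-0.45,0,0,0,0,1,-0.31,-0.91,0,0,0,0,1,-0.31,-0.91,0,0,0,0]}}

```text
time: 7.08
tool_pos: [538.0, 17.7, 138.2]
tcp_rot: [3.142, 0.003, -0.262]
contact_force: [-0.8, 0.0, 0.3]
grip_width: 91.7
finger_force: 0.0
```

Request:
{"op": "step_arm", "data": {"targets": [1,-0.16,-0.45,0,0,0,0,1,-0.31,-0.91,0,0,0,0,1,-0.31,-0.91,0,0,0,0]}}

```text
time: 7.45
tool_pos: [532.5, 112.6, 138.6]
tcp_rot: [3.141, 0.002, -0.262]
contact_force: [-0.2, 0.3, -0.7]
grip_width: 91.3
finger_force: 0.0
```

Request:
{"op": "step_arm", "data": {"targets": [1,-0.16,-0.45,0,0,0,0,1,-0.31,-0.91,0,0,0,0,1,-0.31,-0.91,0,0,0,0]}}

```text
time: 7.82
tool_pos: [527.0, 207.8, 138.8]
tcp_rot: [3.141, 0.001, -0.263]
contact_force: [1.1, 0.1, 0.5]
grip_width: 91.8
finger_force: 0.0
```

Request:
{"op": "step_arm", "data": {"targets": [1,-0.16,-0.45,0,0,0,0,1,-0.31,-0.91,0,0,0,0,1,-0.31,-0.91,0,0,0,0,1,-0.31,-0.91,0,0,0,0]}}

```text
time: 8.32
tool_pos: [521.5, 300.8, 139.0]
tcp_rot: [3.14, 0.001, -0.266]
contact_force: [0.0, -0.4, 0.1]
grip_width: 92.1
finger_force: 0.0
```

```bash
python3 - <<'E'
from h import *
z=np.load('pics/w2.npz'); T=z['T']
f=lambda p,zz: at_z('wrist',np.array(p)/6.+[204.6,150.6],zz,T)[:,:2].round(1)
print('tip',f([[303,360]],62),'nut corners',f([[303,150],[311,432],[180,215],[432,365]],34))
im,d,T=snap('wrist','w3'); print(T.round(3))
hsv=cv2.cvtColor(im,cv2.COLOR_BGR2HSV)
m=(((hsv[...,0]<8)|(hsv[...,0]>172))&(hsv[...,1]>150)&(hsv[...,2]>50)).astype(np.uint8)
n,l,s,c=cv2.connectedComponentsWithStats(m)
for i in range(1,n):
    if s[i,4]>60:print(c[i],s[i])
E
```

```text
tip [[545.  -81.7]] nut corners [[567.3 -87.8]
 [522.3 -77. ]
 [562.3 -67. ]
 [528.4 -98.3]]
[[ 9.65000e-01 -2.63000e-01 -1.00000e-03  5.21526e+02]
 [-2.63000e-01 -9.65000e-01 -1.00000e-03  3.00777e+02]
 [-1.00000e-03  2.00000e-03 -1.00000e+00  1.39023e+02]
 [ 0.00000e+00  0.00000e+00  0.00000e+00  1.00000e+00]]
[252.00263852 195.80386983] [ 235  175   35   41 1137]
[348.72230653 223.0091047 ] [328 210  41  32 659]
[266.92418773 261.07220217] [254 254  27  13 277]
[267.85185185 293.03703704] [257 291  23   6 108]
[308.88101983 304.87252125] [294 292  33  26 706]
```

View pics/w3.png

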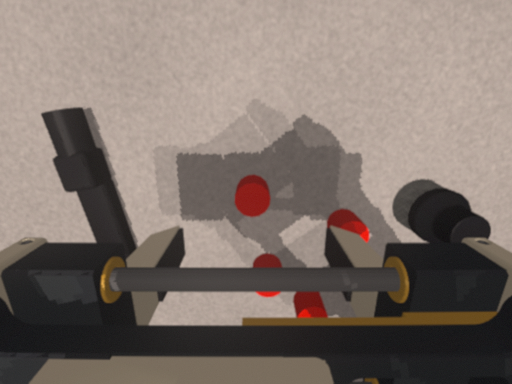

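The target cap is at (252,196), between the fingers. The other caps, the brush (445,215) and the crevice tool (85,170) lie outside them.

```bash
python3 - <<'E'
from h import *
z=np.load('pics/w3.npz'); T=z['T']
Ti=np.linalg.inv(T)
def g(uv,zz):
    p=at_z('wrist',uv,zz,T); return p.round(1)[0],(Ti@np.r_[p[0],1])[:3].round(1)
for uv,zz in (([252.5,215.5],34),([252.5,174.5],0),([234.5,199],34),([269.5,199],34),([105,170],34)): print(g(uv,zz))
E
```

```text
(array([507.2, 306.1,  34. ]), array([-15.2,  -1.5, 105. ]))
(array([537.8, 297.8,   0. ]), array([ 16.6,  -1.7, 139. ]))
(array([527.5, 317.8,  34. ]), array([  1.4, -18.2, 105. ]))
(array([518.9, 286.4,  34. ]), array([  1.4,  14.4, 105. ]))
(array([584.9, 422.8,  34. ]), array([  29.1, -134.6,  104.8]))
```

Request:
{"op": "step_arm", "data": {"targets": [1,0.01,-0.02,0.5,0,0,0,1,0.01,-0.02,0.9,0,0,0,1,0.01,-0.02,1,0,0,0,1,0.01,-0.02,1,0,0,0]}}

```text
time: 8.88
tool_pos: [523.2, 303.5, 39.9]
tcp_rot: [3.141, 0.0, -0.267]
contact_force: [0.7, 0.2, 1.0]
grip_width: 91.9
finger_force: 0.0
```

Request:
{"op": "step_arm", "data": {"targets": [0.5,0,0,0.08,0,0,0,0,0,0,0.08,0,0,0,0,0,0,0.08,0,0,0,0,0,0,0.08,0,0,0,0,0,0,0.08,0,0,0,0,0,0,0.08,0,0,0,0,0,0,0.08,0,0,0,0,0,0,0.08,0,0,0,0,0,0,0.08,0,0,0]}}

```text
time: 10.0
tool_pos: [522.6, 304.4, 31.7]
tcp_rot: [3.142, -0.0, -0.266]
contact_force: [-0.5, 0.3, 0.2]
grip_width: 34.0
finger_force: 30.0
```

Request:
{"op": "step_arm", "data": {"targets": [0,0,0,-0.3,0,0,0,0,0,0,-0.7,0,0,0,0,0,0,-1,0,0,0,0,0,0,-1,0,0,0]}}

```text
time: 10.5
tool_pos: [524.0, 305.0, 134.1]
tcp_rot: [-3.138, -0.004, -0.266]
contact_force: [1.0, -0.2, -1.4]
grip_width: 34.0
finger_force: 30.0
```

Request:
{"op": "step_arm", "data": {"targets": [0,0.15,0.46,0,0,0,0,0,0.31,0.92,0,0,0,0,0,0.31,0.92,0,0,0,0]}}

```text
time: 10.88
tool_pos: [527.9, 204.5, 130.1]
tcp_rot: [3.139, 0.002, -0.269]
contact_force: [0.2, 0.9, 0.0]
grip_width: 34.0
finger_force: 30.0
```

Request:
{"op": "step_arm", "data": {"targets": [0,0.15,0.46,0,0,0,0,0,0.31,0.92,0,0,0,0,0,0.31,0.92,0,0,0,0]}}

```text
time: 11.25
tool_pos: [534.0, 108.6, 130.5]
tcp_rot: [3.141, 0.002, -0.269]
contact_force: [-0.4, 0.3, -0.4]
grip_width: 34.0
finger_force: 30.0
```

Request:
{"op": "step_arm", "data": {"targets": [0,0.15,0.46,0,0,0,0,0,0.31,0.92,0,0,0,0,0,0.31,0.92,0,0,0,0]}}

```text
time: 11.62
tool_pos: [540.2, 12.5, 130.9]
tcp_rot: [3.141, 0.001, -0.268]
contact_force: [-0.4, 0.3, 0.3]
grip_width: 34.0
finger_force: 30.0
```

Request:
{"op": "step_arm", "data": {"targets": [0,0.15,0.46,0,0,0,0,0,0.31,0.91,0,0,0,0,0,0.31,0.91,0,0,0,0,0,0.31,0.91,0,0,0,0,0,0.31,0.91,0,0,0,0]}}

```text
time: 12.25
tool_pos: [545.9, -80.4, 131.5]
tcp_rot: [-3.141, 0.001, -0.264]
contact_force: [0.1, -0.2, 0.2]
grip_width: 34.1
finger_force: 30.0
```

```bash
python3 - <<'E'
from h import *
im,d,T=snap('wrist','w4'); print(T[:3,3])
print((T[:3,:3].T@(np.array([545,-82,31.7+62])-T[:3,3])).round(1), bot.get_obs()['contact_force'])
E
```

```text
[545.9347023  -80.36398691 131.45985433]
[-0.5  1.8 37.8] [-0.52893691  0.3903352  -1.24001402]
```

View pics/w4.png

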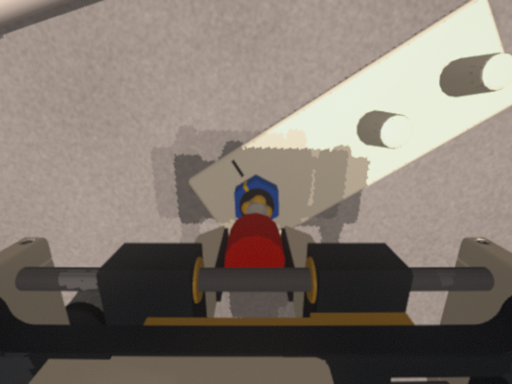

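The cap at (254,243) is held between the pads, with the nut at (257,198) behind it. I'll check the cap's centre in the tool frame.

```bash
python3 - <<'E'
from h import *
z=np.load('pics/w4.npz'); im,T=z['im'],z['T']
hsv=cv2.cvtColor(im,cv2.COLOR_BGR2HSV)
m=(((hsv[...,0]<8)|(hsv[...,0]>172))&(hsv[...,1]>150)&(hsv[...,2]>40)).astype(np.uint8)
n,l,s,c=cv2.connectedComponentsWithStats(m); i=1+s[1:,4].argmax(); print(s[i])
x,y,w,h,_=s[i]; Ti=np.linalg.inv(T)
xs=np.where(l[y]==i)[0]; u=xs.mean()
f=lambda uv,zz:(Ti@np.r_[at_z('wrist',uv,zz,T)[0],1])[:3].round(1)
print('front mouth',f([u,y-.5],T[2,3]-31.7), 'nut top corner',f([258,177.5],34), 'pale tip', f([258,205],62))
for r in range(y,y+h,4): q=np.where(l[r]==i)[0]; print(r,q.min(),q.max(),end='; ')
E
```

```text
[ 224  214   62   54 2692]
front mouth [16.1 -0.2 31.7] nut top corner [23.9  3.5 97.4] pale tip [ 8.3  3.2 69.5]
214 246 259; 218 240 269; 222 236 273; 226 234 275; 230 231 277; 234 230 278; 238 228 280; 242 227 281; 246 227 282; 250 226 283; 254 225 284; 258 224 285; 262 224 284; 266 224 284;
```

Request:
{"op": "step_arm", "data": {"targets": [0,0.005,0.02,0.2,0,0,0,0,0.005,0.02,0.35,0,0,0,0,0.005,0.02,0.42,0,0,0,0,0.005,0.02,0.42,0,0,0]}}

```text
time: 12.8
tool_pos: [545.7, -84.0, 89.3]
tcp_rot: [3.142, 0.001, -0.265]
contact_force: [-0.0, -0.0, 0.3]
grip_width: 33.9
finger_force: 30.0
```

Request:
{"op": "step_arm", "data": {"targets": [0,0,0,0.02,0,0,0,0,0,0,0.04,0,0,0,0,0,0,0.04,0,0,0]}}

```text
time: 13.18
tool_pos: [546.2, -84.1, 86.8]
tcp_rot: [-3.141, -0.001, -0.266]
contact_force: [-1.9, 3.2, 4.8]
grip_width: 33.8
finger_force: 30.0
```

Side force (-1.9, +3.2) means the cap is slightly off-axis. I'll recentre it.

Request:
{"op": "step_arm", "data": {"targets": [0,-0.008,-0.012,-0.01,0,0,0,0,-0.008,-0.012,-0.01,0,0,0,0,-0.008,-0.012,0,0,0,0,0,-0.008,-0.012,0,0,0,0]}}

```text
time: 13.68
tool_pos: [545.4, -83.0, 85.4]
tcp_rot: [3.142, 0.0, -0.266]
contact_force: [0.4, 0.6, -0.7]
grip_width: 33.7
finger_force: 30.0
```

Request:
{"op": "step_arm", "data": {"targets": [0,0,-0.005,0.015,0,0,0,0,0,-0.005,0.03,0,0,0,0,0,-0.005,0.04,0,0,0,0,0,-0.005,0.05,0,0,0]}}

```text
time: 14.18
tool_pos: [545.7, -82.3, 81.9]
tcp_rot: [-3.142, -0.001, -0.266]
contact_force: [-4.1, 1.3, 12.8]
grip_width: 34.2
finger_force: 30.0
```

Request:
{"op": "step_arm", "data": {"targets": [0,0,0,0.015,0,0,0,0,0,0,0.03,0,0,0,0,0,0,0.04,0,0,0,0,0,0,0.05,0,0,0,0,0,0,0.05,0,0,0]}}

```text
time: 14.8
tool_pos: [544.9, -82.2, 74.6]
tcp_rot: [-3.142, 0.002, -0.266]
contact_force: [-2.1, 0.8, -7.1]
grip_width: 33.5
finger_force: 30.0
```

The detent has been passed, since the force flipped to -7 N. I'll keep pressing down onto the washer.

Request:
{"op": "step_arm", "data": {"targets": [0,0,0,0.02,0,0,0,0,0,0,0.03,0,0,0,0,0,0,0.04,0,0,0,0,0,0,0.04,0,0,0,0,0,0,0.04,0,0,0]}}

```text
time: 15.42
tool_pos: [545.5, -82.5, 71.6]
tcp_rot: [3.141, 0.0, -0.266]
contact_force: [-2.8, 1.1, -6.9]
grip_width: 33.8
finger_force: 30.0
```

Request:
{"op": "step_arm", "data": {"targets": [0,0,0,0.01,0,0,0,0,0,0,0.02,0,0,0,0,0,0,0.02,0,0,0,0,0,0,0.02,0,0,0]}}

```text
time: 15.92
tool_pos: [546.1, -82.6, 70.2]
tcp_rot: [3.142, -0.002, -0.266]
contact_force: [-1.3, 2.1, 2.3]
grip_width: 34.2
finger_force: 30.0
```

Request:
{"op": "step_arm", "data": {"targets": [0,0,0,0.01,0,0,0,0,0,0,0.02,0,0,0,0,0,0,0.03,0,0,0,0,0,0,0.03,0,0,0]}}

```text
time: 16.42
tool_pos: [546.1, -82.6, 67.1]
tcp_rot: [3.142, -0.001, -0.266]
contact_force: [-1.1, 2.2, 6.2]
grip_width: 34.1
finger_force: 30.0
```

Request:
{"op": "step_arm", "data": {"targets": [0,0,0,0.01,0,0,0,0,0,0,0.01,0,0,0,0,0,0,0.01,0,0,0]}}

```text
time: 16.8
tool_pos: [546.2, -82.6, 66.9]
tcp_rot: [3.142, -0.002, -0.266]
contact_force: [-3.6, 1.9, 12.9]
grip_width: 34.3
finger_force: 30.0
```

The washer is at its stop: 12.9 N with almost no further travel. One last look before handing in.

```bash
python3 - <<'E'
from h import *
im,d,T=snap('wrist','w5'); o=bot.get_obs(); print(o['time'],o['tool_pos'],o['contact_force'],o['grip_width'])
cv2.imwrite('pics/c5.png',cv2.resize(im[130:300,160:360],(706,600),interpolation=cv2.INTER_CUBIC))
E
```

```text
16.85 [546.16620465 -82.59276426  66.86153008] [-2.75989711  2.33057748 12.04411434] 33.63505193571407
```

View pics/c5.png

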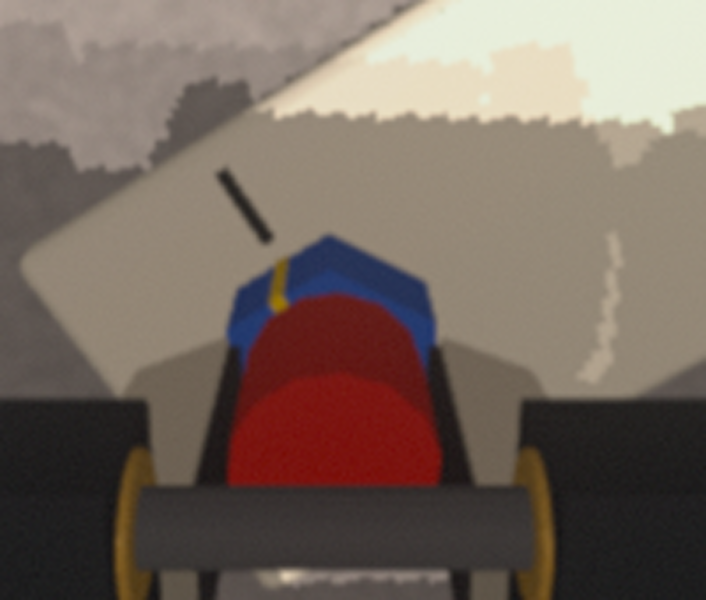

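The cap (335,430) sits down on the nut (330,290), and the yellow line (280,285) still points to the mark (245,205). Handing in.

```bash
python3 -c "
from plant import bot; print(bot.close_job())"
```

```text
the job is handed in; nothing more can be done
None
```

I turned the nut to its hard stop, clicked the cap on, pressed it down until the washer was at its stop, and handed the job in at about 17 s with the cap still held and pressed at about 12 N.

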